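# Punch the mark, then lay the carving tools in their tray

### The arm

A 6-joint arm with a two-finger parallel gripper is mounted at the origin on the work surface. World frame = base frame: x ahead of the robot, y to its left, z up, the work surface at z = 0. Lengths are in mm, angles in rad, forces in N, time in s.
With the tool pointing down it reaches from about 400 to 925 mm from the base axis. Payload 12.5 kg.
Tool frame: the origin (TCP) lies midway between the tips of the shut fingers; the grasp point (between the pads) lies 19 mm behind it; z points along the fingers, y is the direction in which the jaws open and shut (so a half turn about z gives the same grasp; the last joint's range is limited). The gripper opens to 95 mm and grips with 3 to 60 N. Pads are 20 mm wide; open, the fingers measure 119 mm over their backs; the gripper's body (75 mm by 180 mm) begins 59 mm behind the grasp point.
Start: joints at [1.233, 0.491, 1.559, -0, 1.092, -0.106], TCP at [143.563, 608.306, 214.661] pointing down, gripper open.
Joint ranges: [-3.1, 3.1], [-0.84, 2.19], [0.05, 2.79], [-1.13, 4.28], [0.06, 2.93], [-2.69, 2.69]. Speed limits (rad/s): [2.22, 2.22, 2.79, 3.14, 3.14, 3.14].

### API

Orientations are given as [roll, pitch, yaw] about the fixed x, y, z axes, in that order (R = Rz(yaw) Ry(pitch) Rx(roll)).
In Python, from cell import * gives the robot as it stands. The module is installed in compiled form; this text tells all that it offers.
- The arm moves only by the tool carry_out, never from a script. Its argument "moves" is a list of rows, each an object of numbers: "dx", "dy", "dz": the shift along the tool's x, y, z in m; "twist": the turn about the tool's z in degrees. A call has 1 to 5 rows; each row is the pose to reach, as a shift and turn from the pose commanded when the call began, along the tool's axes at that moment; what a row does not reach only later rows make up. A row lasts 1/10 s, in which the tool goes at most 50 mm and 8.59 degrees, less where a joint would pass 70% of its speed; a pose out of reach is approached as far as the arm can. A call with a gripper value outside its range is refused whole. "grip" is the finger opening in m, from 0 to 0.0951, set as the call begins (left out, the last holds). The fingers move at their own pace and stop on an object; the grip force is fixed at half the most. Time passes only in rows, so rows that repeat a pose let the fingers close. It gives the time, the measured TCP pose, the force and the opening at its end, in the units of the state.
- state(): the state, without advancing time (a new reading comes with each control period).
- read_camera(name): name is "scene" or "top" or "wrist"; returns (picture, depth): 384x512x3 uint8, red, green, blue; 384x512 float32, mm along the optical axis (not along the pixel's ray), 0 where there is no reading.
- camera_info(name): a dict with "mtx" (3x3 intrinsics, pixels), "R" (3x3) and "t" (3): a world point X has camera coordinates R X + t. Camera axes: x right, y down, z forward; pixel columns grow to the right and rows downward; lengths in mm; the calibration is good to about 2 mm. A picture is of the moment at which its call begins: read the wrist's pose just before it. camera_info takes no time and is no camera call; for the wrist camera it gives the pose at the moment of the call.
- job_done(): hands the job in, once; it reports no verdict.
The state is a dict: "t": time; "joints": joint angles; "qvel": joint speeds; "tau": joint torques, N m; "eef_pos": TCP position; "tcp_rot": TCP orientation; "ft_force": force on the tool from outside, world axes, zero at the start; "moment": the same for the moment, N m; "opening": opening from 0.0 (shut) to 1.0 (fully open).
Only numpy, scipy, OpenCV 4.12 (cv2) and the standard library are available. Lean on these libraries where they do the work, as an engineer would, in place of code of your own. Each camera call takes 0.05 s, during which the arm holds its last target. There are 200 camera calls.

### The job

Take the mallet and knock the sprung punch on the marking jig fully down with the mallet's head (never push it with the gripper). The mallet then goes away in the green tool tray, and so does the chisel: lay them down without dropping them, flat, straight and wholly inside, one in each of the two empty lanes, with their handles at the same end as the handle of the rasp already in the tray. Leave the rasp and everything else where it is.

Things in the scene. Friction and masses are not known exactly. Their poses are not given: they have to be found in the camera images.
- mallet: mallet 170 mm long, 0.22-0.45 kg: square brown wooden head (80 x 50 x 50) with brass bands, x = +5 to +85 mm, and in line with it a pale round handle (26 diameter), x = -85 to +5. Origin: mid-length, level with the head's underside; +x from handle to head, z up. Centre of mass x = +28. It lies on a flat side of its head, handle clear of the surface; any side of the head may strike
- mallet_butt (a point): centre of the handle's free end, on the mallet's axis, 25 mm above its underside
- mallet_grip (a point): point on the axis in the handle, 27 mm behind the head's rear face, 25 mm above the underside: a good place to grip (26 mm wide)
- mallet_head (a point): centre of the head, 25 mm above its underside
- chisel: chisel 195 mm long: flat-sided red handle (28 wide, 26 tall, x = -97 to +12 mm) with steel cap, then a steel blade 22 x 5. Origin: mid-length, at the underside; +x from handle to blade tip, z up. It rests on the underside of its handle, blade clear of the surface (13 mm up); centre of mass about x = -20 mm
- chisel_butt (a point): centre of the chisel handle's free end, 13 mm above its underside
- chisel_grip (a point): point on the handle's axis at the balance, 13 mm above its underside: a good place to grip (28 mm wide)
- chisel_tip (a point): tip of the chisel's blade, 13 mm above its underside
- tray: green tool tray fixed to the bench, 250 (x) x 222 (y) mm, floor 4 mm thick. Origin: centre of its underside. x runs along the lanes from the handles' end (-x) to the blades' end (+x). Rims 14 mm and dividers 12 mm high above the bench, 5 thick. A middle lane 50 wide holds the rasp; the empty lane on each side is 76 wide, 240 long inside
- lane_left (a point): centre of the empty lane on the tray's +y side, on the tray's floor (y = +68 mm in the tray's frame)
- lane_right (a point): centre of the empty lane on the tray's -y side, on the tray's floor (y = -68 mm in the tray's frame)
- rasp: rasp with orange handle and dark blade, same shape and size as the chisel, already lying in the tray's middle lane, handle towards the tray's -x end. Origin: middle of the length, underside; +x from handle to blade. To be left there
- jig: marking jig fixed to the bench: a white board 150 x 150 x 28 mm with a yellow guide block (36 x 36 mm, top at 82 mm above the bench) in the middle, through which the punch passes. Origin: centre of the board's underside
- punch_top (a point): centre of the top face of the punch's steel head (32 mm across, 10 mm thick); 110 mm above the bench at rest, moving down with the punch
- punch (a joint): how far the sprung punch is pushed down: 0 at rest (up), 0.014 m at its stop; the spring takes 2 N to start and 7 N at the stop, and lifts it again when let go
- block: cork sanding block 110 x 60 x 30 mm; a bystander. Origin: centre of its underside
- tub: white plastic cup-shaped tub, 72 across, 60 tall mm; a bystander. Origin: centre of its underside
- brush: dusting brush, 180 long mm; a bystander. Origin: the middle of its length, underside
- wedge: pale wooden offcut 75 x 40 x 25 mm; a bystander. Origin: centre of its underside
- glue: glue bottle with orange cap, 60 across, 150 tall mm; a bystander. Origin: centre of its underside
Things that resemble listed ones, but are neither listed nor needed, are in the scene too. Leave any purple look-alike of the chisel alone.

How it is judged:
By the outcome, as a careful person would: the job done as asked, in the order asked, and still so for the second after the job is handed in, with the robot touching nothing.
It also fails if it takes over 61 s, if anything falls off the work surface, if the arm or the gripper's body presses on something with over 40 N, if the wrist force passes 120 N, or if a joint passes its speed limit or range.

## Working session

There is one attempt and no reset: what is moved stays moved. The work goes in short steps, Python scripts to look and compute and a tool call to move; the robot and the scene stay as the last step left them, time stands still between calls to the robot, and variables do not carry over. Pictures are saved under pics/ and viewed, about 8 in all and at most 12, crops included, and the job is handed in when it is done.

Besides the shell and the picture viewer there is one more tool, called after "Request:" as name(argument=value, ...), one argument or row to a line, values as JSON. carry_out: Moves the arm, as the interface text tells. Its arguments: {"type":"object","properties":{"moves":{"type":"array","items":{"type":"object","properties":{"dx":{"type":"number"},"dy":{"type":"number"},"dz":{"type":"number"},"twist":{"type":"number"}}}},"grip":{"type":"number"}},"required":["moves"]}

```bash
mkdir -p pics; cat > h.py <<'E'
from cell import *
import numpy as np, cv2
def shot(n):
    i=camera_info(n); p,d=read_camera(n); np.savez('%s.npz'%n,p=p,d=d,K=i['mtx'],R=i['R'],t=i['t'])
    return p,d
def load(n): return np.load('%s.npz'%n)
def w(c,u,v,dep=None,z=None):
    K,R,t=c['K'],c['R'],c['t']; r=R.T@np.linalg.inv(K)@np.array([u,v,1.]); o=-R.T@np.asarray(t).ravel()
    if z is not None: return o+r*(z-o[2])/r[2]
    if dep is None: dep=np.median(c['d'][int(v)-1:int(v)+2,int(u)-1:int(u)+2])
    return o+r*dep
def px(c,X):
    q=c['K']@(c['R']@np.asarray(X,float)+np.asarray(c['t']).ravel()); return q[:2]/q[2]
def save(n,p,crop=None,s=1):
    if crop: a,b,c,d=crop; p=p[b:d,a:c]
    cv2.imwrite('pics/%s.png'%n,cv2.resize(p[:,:,::-1],None,fx=s,fy=s,interpolation=cv2.INTER_CUBIC))
E
python3 - <<'E'
from h import *
for n in ('top','scene'):
    p,d=shot(n); save(n,p,s=1.5)
s=state();print(s)
E
```

```text
{'t': 0.1, 'joints': array([ 1.23339827e+00,  4.91504175e-01,  1.55939436e+00,  6.06251623e-07,
        1.09167790e+00, -1.05612628e-01]), 'qvel': array([ 0.00029492, -0.00148574, -0.00130728, -0.00139052,  0.00077898,
        0.00026481]), 'tau': array([ 3.33020238e-03, -6.13623691e+01, -2.58606952e+01,  6.94450387e-02,
        4.70322417e-02, -8.16655893e-05]), 'eef_pos': array([143.48720607, 608.08875733, 214.11512212]), 'tcp_rot': array([-3.14061441e+00, -1.04241581e-04,  2.90980690e+00]), 'ft_force': array([-0.70372381,  1.1485333 , -0.38883264]), 'moment': array([0.04898957, 0.02692867, 0.0160144 ]), 'opening': 0.9990281674959969}
```

View pics/top.png

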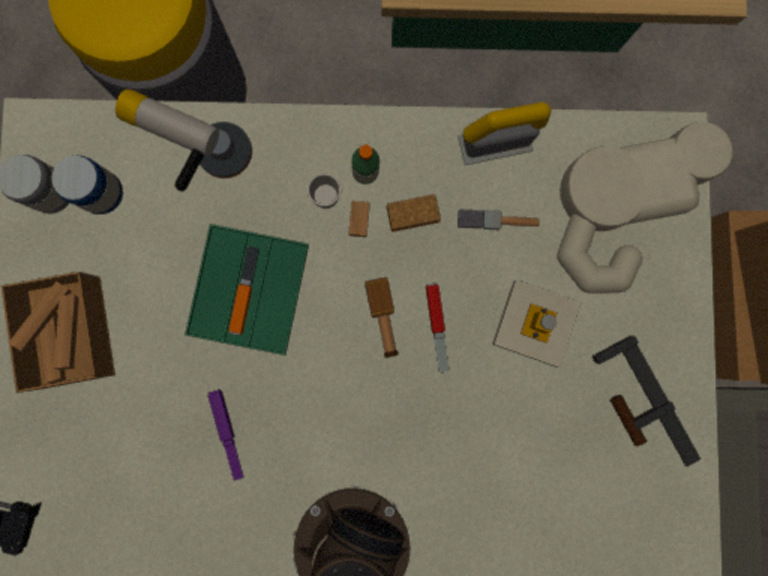

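View pics/scene.png

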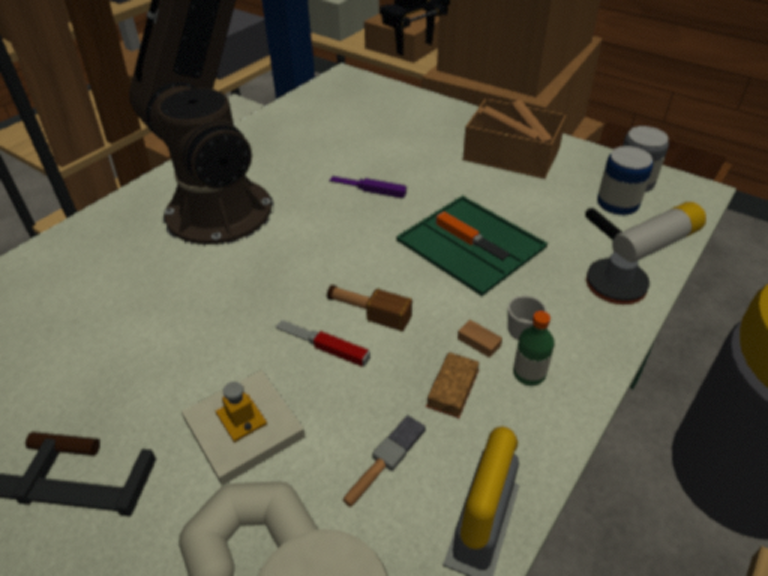

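The top picture (at 1.5x) shows these candidates:
- **Mallet:** brown head at (379,297), handle butt at (391,354). Possible confusions are the brush (500,220) and the clamp bar with brown grip (628,420).
- **Chisel:** red, cap at (432,287), blade tip at (444,370). Possible confusions are the purple look-alike (225,435) and the orange rasp in the tray (243,290).
- **Punch:** (547,322) on the white board.

I choose the brown-headed mallet and the red chisel, and check both in a crop next.

```bash
python3 - <<'E'
from h import *
c=load('top'); p=c['p']
a=cv2.resize(p[175:260,235:320],None,fx=4.4,fy=4.4,interpolation=cv2.INTER_CUBIC)
b=cv2.resize(p[140:245,115:220],(374,374),interpolation=cv2.INTER_CUBIC)
j=cv2.resize(p[180:250,320:390],(374,374),interpolation=cv2.INTER_CUBIC)
save('crop1',np.hstack([a[:374,:374],b]))
save('crop2',j)
print('cam',-c['R'].T@c['t'],c['K'][0,0])
for n,u,v in [('head',253,197),('butt',260,234),('capred',288,192),('tip',296,246),('punch',365,215),('bench',240,300),('rasp',160,205),('tub',216,128),('glue',244,102),('block',276,142),('board',345,205)]:
    print(n,w(c,u,v).round(0))
E
```

```text
cam [ 436.13160644  -17.95885624 1352.37583682] 408.88890797261064
head [534. -54.  50.]
butt [417. -78.  40.]
capred [ 554. -168.   25.]
tip [ 379. -197.   14.]
punch [ 480. -394.  111.]
bench [202. -17.  -1.]
rasp [505. 245.  31.]
tub [767.  72.   7.]
glue [813. -20. 148.]
block [ 719. -127.   29.]
board [ 515. -355.   27.]
```

View pics/crop1.png

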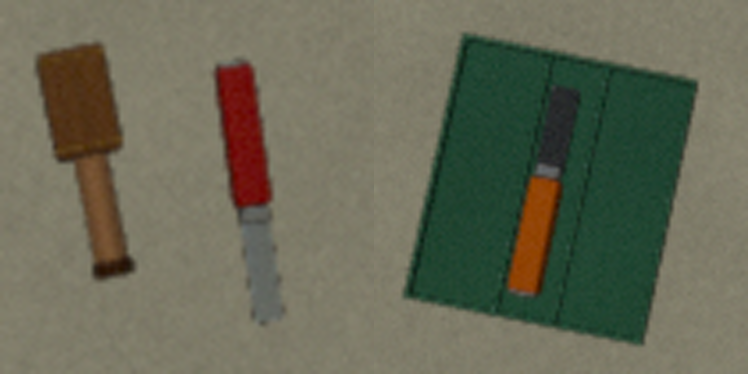

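The crop confirms the choice. The mallet is brown-headed with a pale handle, butt towards the robot. The chisel is red-handled with its blade towards the robot. The rasp's handle is at the tray's lower (near) end. Next I measure coarsely from the top view and check it against the scene view.

```bash
cat >> h.py <<'E'
from scipy.spatial.transform import Rotation as Ro
def go(x,y,z,yaw=None,base=None):
    """tool-frame shift/twist from measured pose to TCP target (mm, deg yaw of tool x, tool down)"""
    s=state(); R0=Ro.from_euler('xyz',s['tcp_rot']); d=R0.inv().apply(np.array([x,y,z])-s['eef_pos'])
    tw=0 if yaw is None else (np.degrees(s['tcp_rot'][2])-yaw)   # tool z down: +twist lowers yaw
    tw=(tw+180)%360-180
    print('shift m',(d/1000).round(4),'twist',round(tw,2),'yaw now',np.degrees(s['tcp_rot'][2]).round(2),'pos',s['eef_pos'].round(1),'j6',s['joints'][5].round(2))
E
python3 - <<'E'
from h import *
c=load('top'); sc=load('scene')
# tray corners
T=np.array([w(c,u,v,z=14) for u,v in [(139.7,149.8),(205.7,163),(191.1,236.9),(123.7,223.4)]]);print('tray',T.mean(0).round(1),'sides',[np.linalg.norm(T[i]-T[i-1]).round(0) for i in range(4)])
for a,b in ((2,1),(3,0)): e=T[b]-T[a];print('yaw',np.degrees(np.arctan2(e[1],e[0])))
for a,b in ((2,3),(1,0)): e=T[b]-T[a];print('yaw y',np.degrees(np.arctan2(e[1],e[0]))-90)
f=lambda x,y,z:w(c,235+x/4.4,175+y/4.4,z=z)
hf=f(70,49,50);rb=f(90,155,50);bt=f(113,269,38);cb=f(234,62,26);ct=f(266,322,14)
for n,a,b in(('mallet',bt,hf),('chisel',cb,ct)):
    e=b-a;print(n,a.round(1),b.round(1),'len',np.linalg.norm(e[:2]).round(1),'yaw',np.degrees(np.arctan2(e[1],e[0])).round(1))
# scene-view check by depth
print('scene px');
for n,X in(('hf',hf),('bt',bt),('cb',cb),('ct',ct),('punch',[480,-394,110])): print(n,(px(sc,X)*1.5).round(0))
print('scene depth pts: head',w(sc,262,202).round(0),'red',w(sc,227,231).round(0),'punch',w(sc,156,258).round(0))
go(470,-70,250,-10)
E
```

```text
tray [546.  233.3  14. ] sides [np.float64(246.0), np.float64(222.0), np.float64(247.0), np.float64(223.0)]
yaw -9.782682625502934
yaw -10.07953497837497
yaw y -10.512842395496108
yaw y -10.459917014630818
mallet [410.1 -80.1  38. ] [569.2 -46.4  50. ] len 162.6 yaw 12.0
chisel [ 563.9 -168.7   26. ] [ 372.1 -195.    14. ] len 193.6 yaw -172.2
scene px
hf [406. 306.]
bt [330. 287.]
cb [365. 354.]
ct [277. 323.]
punch [232. 386.]
scene depth pts: head [545. -53.  50.] red [ 518. -180.   27.] punch [ 485. -394.  113.]
shift m [-0.4735 -0.585  -0.0354] twist 176.72 yaw now 166.72 pos [143.5 608.1 214.1] j6 -0.11
```

View pics/crop2.png

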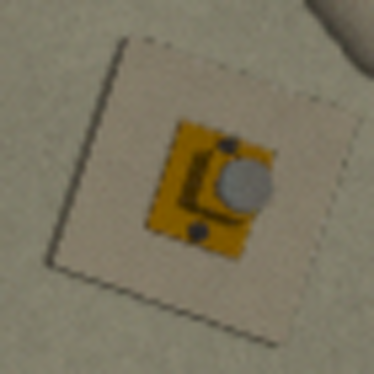

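```bash
python3 - <<'E'
from h import *
c=load('top');print('punch',w(c,365.7,214.6,z=110),w(c,365.7,214.6))
go(500,220,330,170)
E
```

```text
punch [ 481.27178433 -396.85345459  110.        ] [ 481.22068995 -396.42458196  111.40625121]
shift m [-0.4361 -0.2959 -0.1156] twist -3.28 yaw now 166.72 pos [143.5 608.1 214.1] j6 -0.11
```

Request:
carry_out(
  moves=[
    {"dx": -0.04,"dy": -0.02,"dz": -0.015},
    {"dx": -0.08,"dy": -0.045,"dz": -0.03},
    {"dx": -0.12,"dy": -0.07,"dz": -0.045},
    {"dx": -0.16,"dy": -0.1,"dz": -0.06},
    {"dx": -0.2,"dy": -0.13,"dz": -0.07},
  ],
)

```text
schema error: expected keys dx, dy, dz, twist
```

Request:
carry_out(
  moves=[
    {"dx": -0.04,"dy": -0.03,"dz": -0.01},
    {"dx": -0.08,"dy": -0.06,"dz": -0.02},
    {"dx": -0.12,"dy": -0.09,"dz": -0.03},
    {"dx": -0.16,"dy": -0.12,"dz": -0.04},
    {"dx": -0.2,"dy": -0.15,"dz": -0.045},
  ],
)

```text
schema error: expected keys dx, dy, dz, twist
```

Request:
carry_out(
  moves=[
    {"dx": -0.036,"dy": -0.016,"dz": 0,"twist": -3.3},
    {"dx": -0.036,"dy": -0.016,"dz": 0,"twist": -3.3},
    {"dx": -0.036,"dy": -0.016,"dz": 0,"twist": -3.3},
  ],
)

```text
t: 0.4
eef_pos: [175.3, 584.3, 214.6]
tcp_rot: [-3.141, -0.0, 2.965]
ft_force: [-0.5, 0.4, 0.3]
opening: 0.998
```

```bash
python3 - <<'E'
from h import *
p,d=shot('wrist');c=load('wrist');save('wr1',p,s=1.2)
print(c['R'].round(2),-c['R'].T@c['t'],c['K'][0,0])
go(455,-72,270,191.9)
E
```

```text
[[ 0.18  0.98  0.  ]
 [ 0.96 -0.17  0.24]
 [ 0.23 -0.04 -0.97]] [110.7494008  596.83125117 384.63768369] 303.31018718282644
shift m [-0.3905 -0.5976 -0.0555] twist -21.96 yaw now 169.94 pos [174.8 584.6 214.6] j6 -0.22
```

View pics/wr1.png

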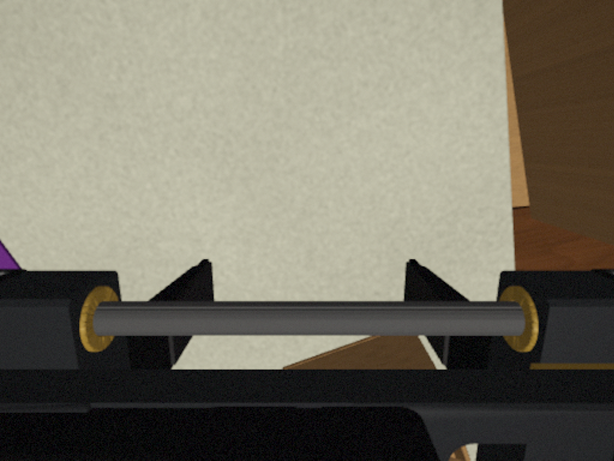

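All four keys are required in each row. The wrist view (fingers fill its lower half) shows only bare bench, so I move on over the scene.

```bash
python3 - <<'E'
from h import *
go(500,220,330,170)
E
```

```text
shift m [-0.3838 -0.3022 -0.1155] twist -0.06 yaw now 169.94 pos [174.8 584.6 214.6] j6 -0.22
```

Request:
carry_out(
  moves=[
    {"dx": -0.04,"dy": -0.027,"dz": -0.012,"twist": 0},
    {"dx": -0.08,"dy": -0.054,"dz": -0.024,"twist": 0},
    {"dx": -0.12,"dy": -0.081,"dz": -0.036,"twist": 0},
    {"dx": -0.16,"dy": -0.108,"dz": -0.048,"twist": 0},
    {"dx": -0.2,"dy": -0.135,"dz": -0.06,"twist": 0},
  ],
)

```text
t: 0.95
eef_pos: [349.1, 416.1, 275.2]
tcp_rot: [3.141, 0.0, 2.968]
ft_force: [0.7, 0.6, -0.2]
opening: 1.002
```

Request:
carry_out(
  moves=[
    {"dx": -0.04,"dy": -0.03,"dz": -0.01,"twist": 0},
    {"dx": -0.08,"dy": -0.06,"dz": -0.02,"twist": 0},
    {"dx": -0.12,"dy": -0.09,"dz": -0.03,"twist": 0},
    {"dx": -0.16,"dy": -0.12,"dz": -0.04,"twist": 0},
    {"dx": -0.2,"dy": -0.15,"dz": -0.05,"twist": 0},
  ],
)

```text
t: 1.45
eef_pos: [517.1, 237.1, 324.2]
tcp_rot: [3.141, 0.0, 2.968]
ft_force: [-0.2, 1.1, 0.0]
opening: 1.002
```

```bash
python3 - <<'E'
from h import *
go(560,-85,320,170)
E
```

```text
shift m [-0.098  -0.3098  0.0041] twist 0.03 yaw now 170.03 pos [517.1 237.1 324.2] j6 -1.08
```

Request:
carry_out(
  moves=[
    {"dx": -0.014,"dy": -0.045,"dz": 0,"twist": -4},
    {"dx": -0.028,"dy": -0.09,"dz": 0,"twist": -8},
    {"dx": -0.042,"dy": -0.135,"dz": 0,"twist": -12},
    {"dx": -0.056,"dy": -0.18,"dz": 0,"twist": -17},
    {"dx": -0.07,"dy": -0.225,"dz": 0,"twist": -22},
  ],
)

```text
t: 1.95
eef_pos: [546.3, 3.2, 323.8]
tcp_rot: [3.141, 0.0, -2.928]
ft_force: [0.9, -0.2, 0.6]
opening: 1.002
```

```bash
python3 - <<'E'
from h import *
go(560,-85,320,192)
E
```

```text
shift m [ 0.0053 -0.0891  0.0038] twist 0.24 yaw now -167.76 pos [546.3   3.2 323.8] j6 -1.9
```

Request:
carry_out(
  moves=[
    {"dx": 0,"dy": -0.045,"dz": 0,"twist": 0},
    {"dx": 0,"dy": -0.09,"dz": 0,"twist": 0},
    {"dx": 0,"dy": -0.09,"dz": 0,"twist": 0},
  ],
)

```text
t: 2.25
eef_pos: [565.8, -87.5, 323.0]
tcp_rot: [-3.141, -0.0, -2.936]
ft_force: [-0.3, 1.1, -0.2]
opening: 0.999
```

```bash
python3 - <<'E'
from h import *
p,d=shot('wrist');save('wr2',p,s=1.5)
go(453,-70,120,192)
E
```

```text
shift m [0.1066 0.0379 0.2032] twist -0.17 yaw now -168.17 pos [565.3 -85.3 323.1] j6 -2.04
```

View pics/wr2.png

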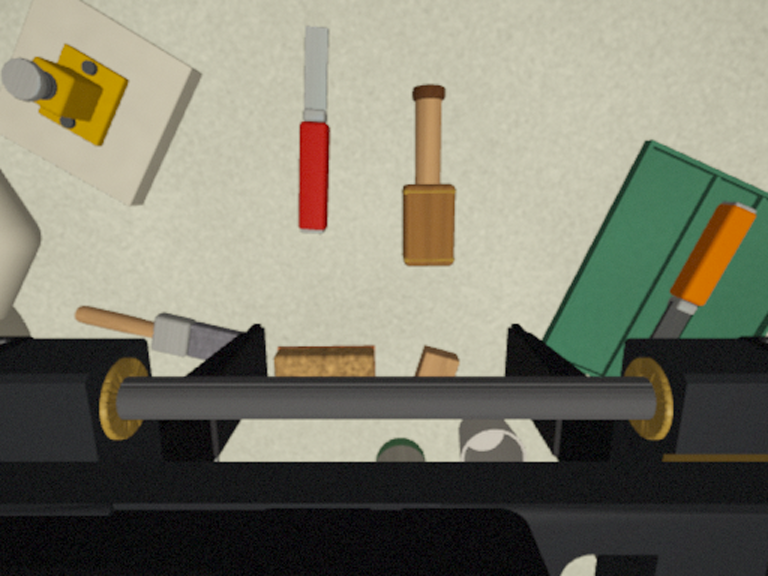

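In the wrist view (1.5x):
- Mallet: butt (429,88), head rear face (429,185), head front (428,264).
- Chisel: tip (317,28), cap end (313,231).
- Punch head: (22,79).
- Tray: near corner (651,142).

I triangulate these against the top view.

```bash
python3 - <<'E'
from h import *
T=load('top');W=load('wrist')
def tri(a,b):
    A=[]
    for c,q in((T,a),(W,b)):
        P=c['K']@np.c_[c['R'],np.ravel(c['t'])]; A+= [q[0]*P[2]-P[0],q[1]*P[2]-P[1]]
    A=np.array(A); A/=np.linalg.norm(A[:,:3],axis=1)[:,None]
    return np.linalg.lstsq(A[:,:3],-A[:,3],rcond=None)[0]
f=lambda x,y:(235+x/4.4-.3,175+y/4.4-.3)
g=lambda x,y:(x/1.5-.2,y/1.5-.2)
for n,a,b,z in [('headfront',f(70,49),g(429,264),50),('headrear',f(88,157),g(429,186),50),('butt',f(113,268),g(429,88),38),('chcap',f(234,64),g(313,231),26),('chtip',f(266,322),g(317,28),15),('punch',(365.5,214.4),g(22,79),110),('traycorner',(123.6,223.2),g(651,142),14)]:
    print(n,'tri',tri(a,b).round(1),'wr@z',w(W,*b,z=z).round(1),'top@z',w(T,*a,z=z).round(1))
E
```

```text
headfront tri [567.5 -44.8  72.1] wr@z [570.6 -41.8  50. ] top@z [570.2 -45.4  50. ]
headrear tri [494.8 -58.8  38.2] wr@z [497.5 -58.8  50. ] top@z [491.8 -59.5  50. ]
butt tri [412.1 -78.4  44.6] wr@z [411.  -77.7  38. ] top@z [411.8 -79.1  38. ]
chcap tri [ 566.2 -167.1   10. ] wr@z [ 565.3 -162.6   26. ] top@z [ 563.4 -167.7   26. ]
chtip tri [ 372.3 -196.    -2. ] wr@z [ 376.7 -192.5   15. ] top@z [ 373.1 -193.9   15. ]
punch tri [ 482.7 -398.9  101.5] wr@z [ 483.8 -392.8  110. ] top@z [ 481.9 -396.2  110. ]
traycorner tri [ 391.6  424.4 -373.4] wr@z [409.7 152.9  14. ] top@z [445.5 364.6  14. ]
```

```bash
python3 - <<'E'
from h import *
go(467.5,-65.5,110,192.3)
E
```

```text
shift m [0.0915 0.0394 0.2132] twist -0.47 yaw now -168.17 pos [565.3 -85.3 323.1] j6 -2.04
```

Request:
carry_out(
  moves=[
    {"dx": 0.018,"dy": 0.008,"dz": 0.042,"twist": 0},
    {"dx": 0.036,"dy": 0.016,"dz": 0.084,"twist": 0},
    {"dx": 0.054,"dy": 0.024,"dz": 0.126,"twist": 0},
    {"dx": 0.072,"dy": 0.032,"dz": 0.168,"twist": 0},
    {"dx": 0.0915,"dy": 0.0395,"dz": 0.213,"twist": -0.5},
  ],
)

```text
t: 2.8
eef_pos: [466.6, -62.5, 109.9]
tcp_rot: [-3.141, 0.002, -2.922]
ft_force: [1.5, -0.3, 0.0]
opening: 0.998
```

Request:
carry_out(
  moves=[
    {"dx": 0,"dy": 0,"dz": 0,"twist": 0},
    {"dx": 0,"dy": 0,"dz": 0,"twist": 0},
  ],
)

```text
t: 3.0
eef_pos: [467.7, -63.3, 111.0]
tcp_rot: [3.141, -0.0, -2.922]
ft_force: [0.1, 0.2, 0.5]
opening: 0.997
```

```bash
python3 - <<'E'
from h import *
p,d=shot('wrist');save('wr3',p,s=1.2)
go(467.5,-65.5,6,192.3)
E
```

```text
shift m [ 0.0016 -0.0015  0.1058] twist 0.27 yaw now -167.43 pos [468.6 -63.7 111.8] j6 -2.07
```

View pics/wr3.png

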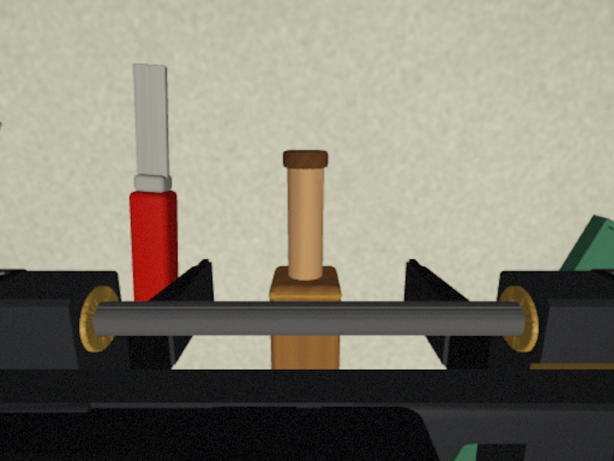

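```bash
python3 - <<'E'
from h import *
W=load('wrist')
for n,u,v,z in [('rear top',306,294,50),('rear top2',306,270,25),('butt',306,152,25),('butt2',306,152,38),('chcap?',154,178,18),('chtip',150,65,15)]: print(n,w(W,u/1.2,v/1.2,z=z).round(1),w(W,u/1.2,v/1.2).round(1))
E
```

```text
rear top [500.4 -56.5  50. ] [500.5 -56.5  49.8]
rear top2 [492.2 -58.5  25. ] [487.8 -59.4  37.9]
butt [408.7 -76.9  25. ] [408.5 -76.9  38.6]
butt2 [408.5 -76.9  38. ] [408.5 -76.9  38.6]
chcap? [ 450.4 -179.4   18. ] [ 449.6 -177.7   22.3]
chtip [ 375.8 -192.3   15. ] [ 375.8 -192.5   14.6]
```

The rear face measures about x=497, so the current x,y is right for the grip. Descend and close.

Request:
carry_out(
  moves=[
    {"dx": 0,"dy": 0,"dz": 0.04,"twist": 0},
    {"dx": 0,"dy": 0,"dz": 0.075,"twist": 0},
    {"dx": 0,"dy": 0,"dz": 0.095,"twist": 0},
    {"dx": 0,"dy": 0,"dz": 0.105,"twist": 0},
    {"dx": 0,"dy": 0,"dz": 0.105,"twist": 0},
  ],
)

```text
t: 3.55
eef_pos: [468.1, -64.1, 5.8]
tcp_rot: [-3.141, 0.001, -2.923]
ft_force: [0.2, -0.1, 0.1]
opening: 1.001
```

Request:
carry_out(
  moves=[
    {"dx": 0,"dy": 0,"dz": 0,"twist": 0},
    {"dx": 0,"dy": 0,"dz": 0,"twist": 0},
    {"dx": 0,"dy": 0,"dz": 0,"twist": 0},
    {"dx": 0,"dy": 0,"dz": 0,"twist": 0},
    {"dx": 0,"dy": 0,"dz": 0,"twist": 0},
  ],
  grip=0,
)

```text
t: 4.05
eef_pos: [467.3, -64.2, 6.0]
tcp_rot: [-3.141, 0.001, -2.923]
ft_force: [0.0, 0.9, -0.1]
opening: 0.635
```

Request:
carry_out(
  moves=[
    {"dx": 0,"dy": 0,"dz": 0,"twist": 0},
    {"dx": 0,"dy": 0,"dz": 0,"twist": 0},
    {"dx": 0,"dy": 0,"dz": 0,"twist": 0},
    {"dx": 0,"dy": 0,"dz": 0,"twist": 0},
    {"dx": 0,"dy": 0,"dz": 0,"twist": 0},
  ],
)

```text
t: 4.55
eef_pos: [467.1, -64.2, 5.6]
tcp_rot: [3.141, -0.0, -2.923]
ft_force: [0.4, -0.4, -0.4]
opening: 0.27
```

Request:
carry_out(
  moves=[
    {"dx": 0,"dy": 0,"dz": 0,"twist": 0},
    {"dx": 0,"dy": 0,"dz": 0,"twist": 0},
    {"dx": 0,"dy": 0,"dz": 0,"twist": 0},
    {"dx": 0,"dy": 0,"dz": -0.01,"twist": 0},
    {"dx": 0,"dy": 0,"dz": -0.03,"twist": 0},
  ],
)

```text
t: 5.05
eef_pos: [466.2, -63.9, 35.4]
tcp_rot: [3.14, -0.003, -2.923]
ft_force: [-0.2, -0.1, -4.1]
opening: 0.265
```

Request:
carry_out(
  moves=[
    {"dx": 0,"dy": 0,"dz": -0.03,"twist": 0},
    {"dx": 0,"dy": 0,"dz": -0.07,"twist": 0},
    {"dx": 0,"dy": 0,"dz": -0.11,"twist": 0},
    {"dx": 0,"dy": 0,"dz": -0.15,"twist": 0},
    {"dx": 0,"dy": 0,"dz": -0.15,"twist": 0},
  ],
)

```text
t: 5.55
eef_pos: [468.5, -64.4, 190.4]
tcp_rot: [-3.138, 0.007, -2.923]
ft_force: [0.0, 0.9, -4.6]
opening: 0.265
```

```bash
python3 - <<'E'
from h import *
p,d=shot('scene');save('sc2',p,crop=(150,100,406,292),s=3)
s=state();print(s['ft_force'],s['moment'],s['opening'])
c=load('scene')
go(442,-389,190,170)
E
```

```text
[-0.60510914  0.0906947  -4.42508193] [0.02066857 0.23477476 0.00882308] 0.2647576461927059
shift m [ 0.0953 -0.3116 -0.002 ] twist 22.53 yaw now -167.47 pos [467.4 -64.2 187.8] j6 -2.07
```

View pics/sc2.png

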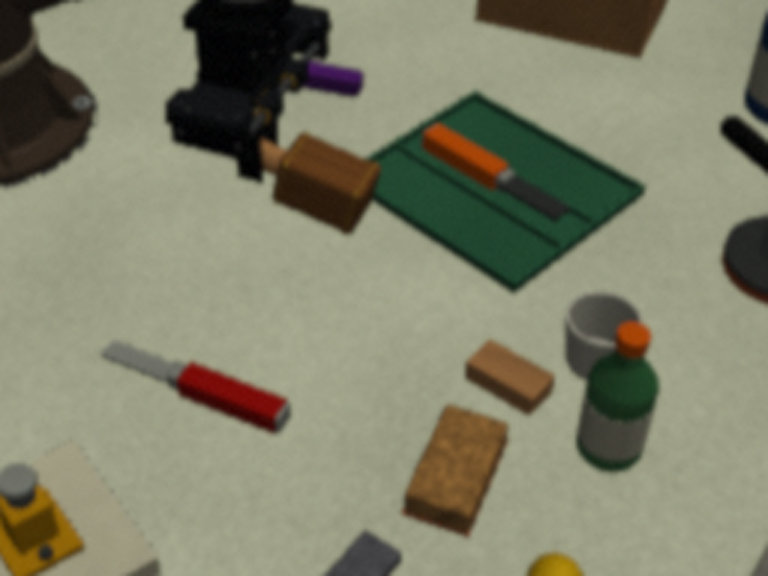

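The mallet is held level by eye (head at about (325,180) in the crop). I check its tilt from depth, and work out the move above the punch.

```bash
python3 - <<'E'
from h import *
c=load('scene')
for u,v in [(305,142),(290,160),(345,160),(325,155),(366,172),(350,187)]: print(w(c,150+u/3,100+v/3).round(0))
go(429.5,-386,190,170)
E
```

```text
[508. -45. 225.]
[513. -74. 227.]
[545. -38. 217.]
[529. -45. 220.]
[566. -36. 213.]
[567. -61. 214.]
shift m [ 0.1068 -0.3059 -0.002 ] twist 22.53 yaw now -167.47 pos [467.4 -64.2 187.8] j6 -2.07
```

The head droops about 12° nose-down, so the handle turned in the pads. Pressing on the punch close to the grip should level it. I aim for TCP (437,-387).

Request:
carry_out(
  moves=[
    {"dx": 0.014,"dy": -0.044,"dz": 0,"twist": 4},
    {"dx": 0.028,"dy": -0.088,"dz": 0,"twist": 8},
    {"dx": 0.042,"dy": -0.132,"dz": 0,"twist": 12},
    {"dx": 0.056,"dy": -0.176,"dz": 0,"twist": 17},
    {"dx": 0.07,"dy": -0.22,"dz": 0,"twist": 22.5},
  ],
)

```text
t: 6.1
eef_pos: [445.2, -295.3, 183.8]
tcp_rot: [3.14, -0.003, 2.964]
ft_force: [1.1, 0.6, -3.9]
opening: 0.265
```

```bash
python3 - <<'E'
from h import *
go(437,-387,175,170)
E
```

```text
shift m [-0.0082 -0.0917  0.0086] twist -0.19 yaw now 169.81 pos [ 445.2 -295.3  183.8] j6 -2.1
```

Request:
carry_out(
  moves=[
    {"dx": -0.004,"dy": -0.04,"dz": 0,"twist": 0},
    {"dx": -0.008,"dy": -0.075,"dz": 0.0,"twist": 0},
    {"dx": -0.008,"dy": -0.091,"dz": 0.005,"twist": 0},
    {"dx": -0.008,"dy": -0.091,"dz": 0.008,"twist": 0},
    {"dx": -0.008,"dy": -0.091,"dz": 0.008,"twist": 0},
  ],
)

```text
t: 6.6
eef_pos: [437.9, -383.9, 175.8]
tcp_rot: [3.139, -0.003, 2.967]
ft_force: [-0.4, -0.1, -5.1]
opening: 0.263
```

```bash
python3 - <<'E'
from h import *
p,d=shot('wrist');q,_=shot('scene');
save('st1',np.hstack([cv2.resize(p,(440,330)),cv2.resize(q[190:310,80:210],(357,330),interpolation=cv2.INTER_CUBIC)]))
go(437,-387,125,170)
E
```

```text
shift m [ 0.0009 -0.0036  0.052 ] twist 0.08 yaw now 170.08 pos [ 438.6 -383.7  177. ] j6 -2.23
```

View pics/st1.png

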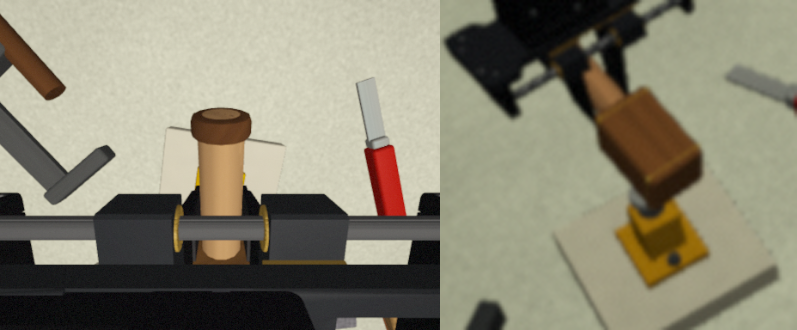

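In the scene half, the drooped head at (650,145) sits just above the punch at (648,200). Descend gently.

Request:
carry_out(
  moves=[
    {"dx": 0.001,"dy": -0.003,"dz": 0.015,"twist": 0},
    {"dx": 0.001,"dy": -0.003,"dz": 0.03,"twist": 0},
    {"dx": 0.001,"dy": -0.003,"dz": 0.042,"twist": 0},
    {"dx": 0.001,"dy": -0.003,"dz": 0.05,"twist": 0},
    {"dx": 0.001,"dy": -0.003,"dz": 0.055,"twist": 0},
  ],
)

```text
t: 7.2
eef_pos: [437.3, -387.5, 122.4]
tcp_rot: [3.141, 0.0, 2.968]
ft_force: [-0.6, 1.6, 1.1]
opening: 0.268
```

Request:
carry_out(
  moves=[
    {"dx": 0,"dy": 0,"dz": 0.004,"twist": 0},
    {"dx": 0,"dy": 0,"dz": 0.008,"twist": 0},
    {"dx": 0,"dy": 0,"dz": 0.012,"twist": 0},
    {"dx": 0,"dy": 0,"dz": 0.016,"twist": 0},
  ],
)

```text
t: 7.6
eef_pos: [437.1, -388.2, 106.9]
tcp_rot: [-3.141, 0.001, 2.967]
ft_force: [-2.5, 0.4, 5.1]
opening: 0.263
```

Request:
carry_out(
  moves=[
    {"dx": 0,"dy": 0,"dz": 0.002,"twist": 0},
    {"dx": 0,"dy": 0,"dz": 0.004,"twist": 0},
    {"dx": 0,"dy": 0,"dz": 0.006,"twist": 0},
  ],
)

```text
t: 7.9
eef_pos: [436.9, -388.0, 100.8]
tcp_rot: [-3.142, -0.0, 2.967]
ft_force: [-7.6, 2.0, 13.4]
opening: 0.262
```

```bash
python3 - <<'E'
from h import *
q,_=shot('scene');c=load('scene')
save('st2',cv2.resize(q[190:310,80:210],(650,600),interpolation=cv2.INTER_CUBIC))
print(state()['ft_force'],state()['moment'],state()['eef_pos'])
for u,v in [(640,100),(650,95),(670,130),(690,140)]: print(w(c,80+(u-440)*130/357,190+v*120/330).round(0))
E
```

```text
[-4.56385715  1.50071772  9.13190201] [ 0.17614571  0.59916734 -0.03839177] [ 436.8039333  -387.97263126  100.67485066]
[ 476. -374.  199.]
[ 478. -365.  198.]
[ 372. -282.   -0.]
[ 398. -280.    0.]
```

View pics/st2.png

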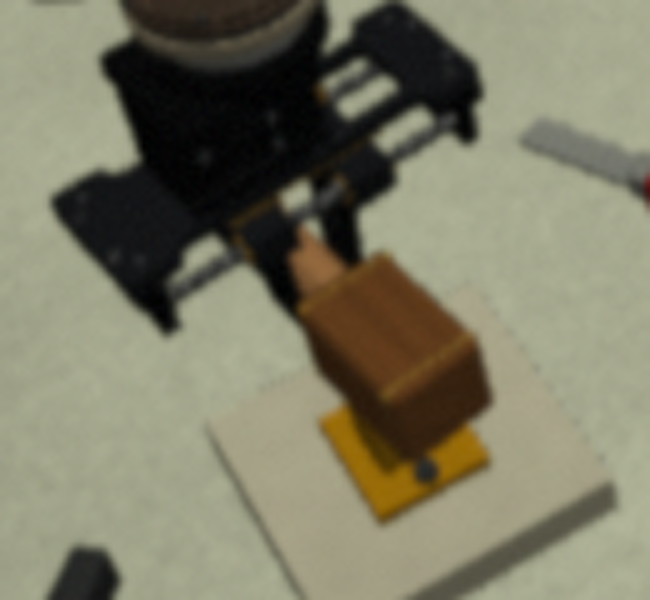

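The head now sits level on the punch, with its top at around (390,320) in the crop. I check its height from depth.

```bash
python3 - <<'E'
from h import *
c=load('scene')
for u,v in [(375,265),(330,300),(385,320),(450,335),(400,375)]: print(w(c,80+u/5,190+v/5).round(1))
print(state()['ft_force'])
E
```

```text
[ 476.1 -380.2  147.1]
[ 474.3 -406.4  147.3]
[ 503.4 -400.3  147.9]
[ 533.3 -389.6  148. ]
[ 531.3 -418.3  148.8]
[-4.56385715  1.50071772  9.13190201]
```

Request:
carry_out(
  moves=[
    {"dx": 0,"dy": 0,"dz": 0.001,"twist": 0},
    {"dx": 0,"dy": 0,"dz": 0.002,"twist": 0},
    {"dx": 0,"dy": 0,"dz": 0.003,"twist": 0},
  ],
)

```text
t: 8.25
eef_pos: [436.7, -388.0, 98.3]
tcp_rot: [-3.141, -0.0, 2.967]
ft_force: [-7.8, 1.9, 14.2]
opening: 0.265
```

```bash
python3 - <<'E'
from h import *
q,_=shot('scene');c=load('scene')
for u,v in [(375,265),(330,300),(385,320),(450,335),(400,375)]: print(w(c,80+u/5,190+v/5).round(1))
print(state()['ft_force'],state()['eef_pos'])
E
```

```text
[ 476.1 -380.2  147.2]
[ 474.2 -406.3  147.2]
[ 504.8 -401.2  149.8]
[ 535.7 -391.2  151.5]
[ 533.2 -419.4  151.6]
[-7.12670047  1.47336883 13.04527554] [ 436.7020469  -387.96412169   98.23647042]
```

The TCP went down 2.4 mm further, the head's rear stayed at the same height, the nose rose, and the force is about 18 N. So the punch is at its stop. Lift and travel to the tray.

Request:
carry_out(
  moves=[
    {"dx": 0,"dy": 0,"dz": -0.02,"twist": 0},
    {"dx": 0,"dy": 0,"dz": -0.06,"twist": 0},
    {"dx": 0,"dy": 0,"dz": -0.105,"twist": 0},
    {"dx": 0,"dy": 0.03,"dz": -0.14,"twist": 0},
    {"dx": 0,"dy": 0.07,"dz": -0.16,"twist": 0},
  ],
)

```text
t: 8.8
eef_pos: [449.5, -319.5, 259.5]
tcp_rot: [-3.14, 0.002, 2.965]
ft_force: [1.2, 0.7, -4.4]
opening: 0.269
```

Request:
carry_out(
  moves=[
    {"dx": -0.01,"dy": 0.045,"dz": 0,"twist": 0},
    {"dx": -0.02,"dy": 0.09,"dz": 0,"twist": 0},
    {"dx": -0.03,"dy": 0.135,"dz": 0,"twist": 0},
    {"dx": -0.04,"dy": 0.18,"dz": 0,"twist": 0},
    {"dx": -0.05,"dy": 0.225,"dz": 0,"twist": 0},
  ],
)

```text
t: 9.3
eef_pos: [537.8, -104.0, 256.9]
tcp_rot: [3.141, -0.001, 2.967]
ft_force: [0.8, -0.6, -2.8]
opening: 0.268
```

Request:
carry_out(
  moves=[
    {"dx": -0.01,"dy": 0.045,"dz": 0,"twist": 0},
    {"dx": -0.02,"dy": 0.09,"dz": 0,"twist": 0},
    {"dx": -0.03,"dy": 0.135,"dz": 0,"twist": 0},
    {"dx": -0.04,"dy": 0.18,"dz": 0,"twist": 0},
    {"dx": -0.04,"dy": 0.18,"dz": 0,"twist": 0},
  ],
)

```text
t: 9.8
eef_pos: [609.0, 69.1, 256.3]
tcp_rot: [3.14, -0.001, 2.972]
ft_force: [-1.0, -0.4, -4.5]
opening: 0.27
```

```bash
python3 - <<'E'
from h import *
s=state();print(s['t'],s['eef_pos'],s['ft_force'])
p,d=shot('wrist');q,_=shot('scene');t,_=shot('top')
save('tr1',np.hstack([p,cv2.resize(t[135:245,110:220],(384,384),interpolation=cv2.INTER_CUBIC)]),s=.89)
E
```

```text
9.8 [609.01548635  69.13446393 256.25160169] [-1.00863904 -0.40786127 -4.50646696]
```

View pics/tr1.png

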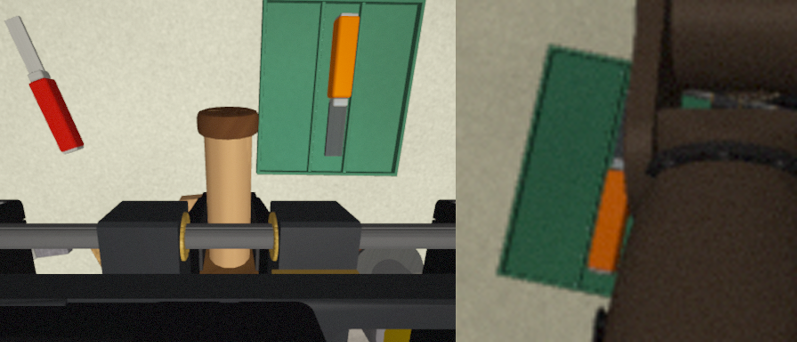

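In the wrist view (0.89x), the tray's far edge runs (258,173)–(397,175) and its side rims go up to (265,2) and (424,2). The dividers run (321,2)–(308,171) and (363,2)–(345,173). The chisel shows cap (71,150), tip (12,18).

```bash
python3 - <<'E'
from h import *
W=load('wrist');g=lambda u,v,z:w(W,u/.89,v/.89,z=z)[:2]
A=g(258,173,14);B=g(397,175,14);C=g(264.5,3,14);D=g(424,2,14)
d1=g(308,171,12),g(321,3,12);d2=g(345,173,12),g(363,3,12)
ang=lambda a,b:np.degrees(np.arctan2(*(a-b)[::-1])).round(2)
print('far corners',A.round(1),B.round(1),np.linalg.norm(A-B).round(1),'rim yaw',ang(A,C),ang(B,D),'div',ang(*d1),ang(*d2),'cross',ang(B,A)-90)
y=np.radians(-10.2);e=np.array([np.cos(y),np.sin(y)]);n=np.array([-e[1],e[0]])
ctr=(A+B)/2-125*e;print('ctr',ctr.round(1),'top ctr 546 233.3')
for q in (A,C,*d1,*d2,B,D): print('lateral vs ctr',(q-ctr)@n)
for nm,u,v,z in(('cap',71,150,26),('tip',12,18,15)): print(nm,g(u,v,z))
E
```

```text
far corners [650.8 110.3] [691.1 325.8] 219.3 rim yaw -10.39 -10.02 div -10.09 -9.83 cross -10.599999999999994
ctr [548.  240.2] top ctr 546 233.3
lateral vs ctr -109.63187102781939
lateral vs ctr -108.82215671415614
lateral vs ctr -30.62709030988151
lateral vs ctr -31.069747829861367
lateral vs ctr 28.136846324983285
lateral vs ctr 26.58779150615677
lateral vs ctr 109.63187102781937
lateral vs ctr 108.87104622448669
cap [ 565.44667678 -160.83606757]
tip [ 376.15794255 -191.76795618]
```

```bash
python3 - <<'E'
from h import *
q,_=shot('scene')
go(511.5,175,110,169.8)
E
```

```text
shift m [0.1138 0.0929 0.1471] twist 0.2 yaw now 170.0 pos [607.7  63.8 257. ] j6 -1.4
```

```bash
python3 - <<'E'
from h import *
O=load('wrist'); a=O['p'].astype(np.float32).mean(2)
p,d=shot('wrist');W=load('wrist'); b=p.astype(np.float32).mean(2)
(s,r)=cv2.phaseCorrelate(a[:190,290:480].copy(),b[:190,290:480].copy()); s=np.array(s);print('shift px',s,r,state()['eef_pos'])
g=lambda u,v,z:w(W,u/.89+s[0],v/.89+s[1],z=z)[:2]
A=g(258,173,14);B=g(397,175,14)
y=np.radians(-10.2);e=np.array([np.cos(y),np.sin(y)]);print('ctr',(A+B)/2-125*e,g(71,150,26),g(12,18,15))
E
```

```text
shift px [0.09660875 0.0128169 ] 0.23651967911670604 [607.71146702  63.42244008 257.30436888]
ctr [547.4389484  234.38356969] [ 563.03812704 -166.93166414] [ 373.03860124 -197.12382561]
```

Once settled, the wrist view gives a tray centre of (547,234), agreeing with the top view's (546,233). Target TCP is (511.5,171).

```bash
python3 - <<'E'
from h import *
go(511.5,171.5,110,169.8)
E
```

```text
shift m [0.1135 0.0897 0.1474] twist 0.16 yaw now 169.96 pos [607.7  63.4 257.3] j6 -1.4
```

Request:
carry_out(
  moves=[
    {"dx": 0.028,"dy": 0.023,"dz": 0.02,"twist": 0},
    {"dx": 0.056,"dy": 0.046,"dz": 0.05,"twist": 0},
    {"dx": 0.085,"dy": 0.07,"dz": 0.08,"twist": 0},
    {"dx": 0.113,"dy": 0.09,"dz": 0.11,"twist": 0},
    {"dx": 0.113,"dy": 0.09,"dz": 0.147,"twist": 0},
  ],
)

```text
t: 10.55
eef_pos: [510.1, 173.7, 110.8]
tcp_rot: [3.141, 0.001, 2.968]
ft_force: [0.2, -0.4, -4.7]
opening: 0.27
```

Request:
carry_out(
  moves=[
    {"dx": 0,"dy": 0,"dz": 0,"twist": 0},
    {"dx": 0,"dy": 0,"dz": 0,"twist": 0},
    {"dx": 0,"dy": 0,"dz": 0,"twist": 0},
  ],
)

```text
t: 10.85
eef_pos: [513.8, 171.9, 112.4]
tcp_rot: [3.141, 0.003, 2.966]
ft_force: [0.4, -0.0, -3.2]
opening: 0.269
```

```bash
python3 - <<'E'
from h import *
q,_=shot('scene');c=load('scene')
go(511.5,171.5,10,169.8)
# predicted head corners (level) in the scene view, then head-top points by depth along the axis
e=np.array([.984,-.177,0])
for x in (15,35,55,75): 
    X=np.array([511.5,171.5,110+19+25])+(x+24)*e; print(w(c,*px(c,X)).round(0))
E
```

```text
shift m [ 0.0024 -0.0009  0.1024] twist 0.14 yaw now 169.94 pos [513.7 172.  112.4] j6 -1.19
[453. 343.   5.]
[560. 180. 138.]
[503. 330.   9.]
[524. 331.   5.]
```

The head droops again (about 13°). Lowering gently will level it on the floor.

Request:
carry_out(
  moves=[
    {"dx": 0.001,"dy": 0,"dz": 0.025,"twist": 0},
    {"dx": 0.002,"dy": 0,"dz": 0.045,"twist": 0},
    {"dx": 0.002,"dy": 0,"dz": 0.06,"twist": 0},
    {"dx": 0.002,"dy": 0,"dz": 0.068,"twist": 0},
    {"dx": 0.002,"dy": 0,"dz": 0.074,"twist": 0},
  ],
)

```text
t: 11.4
eef_pos: [511.1, 172.8, 37.4]
tcp_rot: [3.141, 0.001, 2.967]
ft_force: [-3.1, 0.5, 2.4]
opening: 0.268
```

Request:
carry_out(
  moves=[
    {"dx": 0,"dy": 0,"dz": 0.005,"twist": 0},
    {"dx": 0,"dy": 0,"dz": 0.01,"twist": 0},
    {"dx": 0,"dy": 0,"dz": 0.015,"twist": 0},
    {"dx": 0,"dy": 0,"dz": 0.02,"twist": 0},
    {"dx": 0,"dy": 0,"dz": 0.023,"twist": 0},
  ],
)

```text
t: 11.9
eef_pos: [510.4, 172.9, 13.2]
tcp_rot: [3.142, -0.0, 2.967]
ft_force: [-2.6, 0.9, 0.5]
opening: 0.265
```

Request:
carry_out(
  moves=[
    {"dx": 0,"dy": 0,"dz": 0.002,"twist": 0},
    {"dx": 0,"dy": 0,"dz": 0.004,"twist": 0},
    {"dx": 0,"dy": 0,"dz": 0.004,"twist": 0},
  ],
)

```text
t: 12.2
eef_pos: [510.5, 172.9, 10.1]
tcp_rot: [3.141, 0.001, 2.967]
ft_force: [-2.9, 0.2, 8.7]
opening: 0.264
```

```bash
python3 - <<'E'
from h import *
go(511.5,171.5,10,169.8);print(state()['ft_force'])
q,_=shot('scene');c=load('scene')
e=np.array([.984,-.177,0])
for x in (15,35,55,75): 
    X=np.array([511.5,171.5,54])+(x+24)*e; print(w(c,*px(c,X)).round(0))
E
```

```text
shift m [-0.0012 -0.0012  0.0001] twist 0.22 yaw now 170.02 pos [510.5 172.9  10.1] j6 -1.19
[-2.93042903  0.20059572  8.66169872]
[549. 166.  53.]
[570. 161.  54.]
[589. 157.  54.]
[609. 155.  53.]
```

The head is flat at z=54 (floor 4 + 50). Release with a small opening and rise.

Request:
carry_out(
  moves=[
    {"dx": 0,"dy": 0,"dz": 0,"twist": 0},
    {"dx": 0,"dy": 0,"dz": 0,"twist": 0},
    {"dx": 0,"dy": 0,"dz": 0,"twist": 0},
    {"dx": 0,"dy": 0,"dz": 0,"twist": 0},
  ],
  grip=0.042,
)

```text
t: 12.65
eef_pos: [510.5, 172.9, 9.6]
tcp_rot: [3.141, 0.0, 2.967]
ft_force: [-0.2, -0.9, 0.0]
opening: 0.436
```

Request:
carry_out(
  moves=[
    {"dx": 0,"dy": 0,"dz": -0.01,"twist": 0},
    {"dx": 0,"dy": 0,"dz": -0.03,"twist": 0},
    {"dx": 0,"dy": 0,"dz": -0.07,"twist": 0},
    {"dx": 0,"dy": 0,"dz": -0.12,"twist": 0},
    {"dx": 0,"dy": 0,"dz": -0.17,"twist": 0},
  ],
)

```text
t: 13.15
eef_pos: [509.9, 172.7, 182.0]
tcp_rot: [-3.142, -0.0, 2.967]
ft_force: [0.4, 0.6, -0.3]
opening: 0.442
```

```bash
python3 - <<'E'
from h import *
print(state()['opening'],state()['ft_force'])
q,_=shot('scene');c=load('scene')
e=np.array([.984,-.177,0])
for x in (15,35,55,75): 
    X=np.array([511.5,171.5,54])+(x+24)*e; print(w(c,*px(c,X)).round(0))
cap=np.array([563.2,-167.3]);tip=np.array([373,-195.5]);print('yaw',np.degrees(np.arctan2(*(tip-cap)[::-1])), 'grip',cap+(tip-cap)/np.linalg.norm(tip-cap)*77)
go(487,-178.5,180,8.2)
E
```

```text
0.44150250307067596 [ 0.38002525  0.56394625 -0.30402988]
[551. 163.  56.]
[570. 161.  54.]
[590. 156.  56.]
[608. 156.  52.]
yaw -171.56648064363156 grip [ 487.03262397 -178.59295481]
shift m [-0.0356 -0.3511  0.0088] twist 161.83 yaw now 170.03 pos [512.6 173.5 189.8] j6 -1.19
```

Request:
carry_out(
  moves=[
    {"dx": 0,"dy": -0.02,"dz": 0,"twist": 0},
    {"dx": -0.01,"dy": -0.06,"dz": 0,"twist": 0},
    {"dx": -0.015,"dy": -0.1,"dz": 0,"twist": 0},
    {"dx": -0.02,"dy": -0.145,"dz": 0,"twist": 0},
    {"dx": -0.025,"dy": -0.19,"dz": 0,"twist": 0},
  ],
  grip=0.07,
)

```text
t: 13.7
eef_pos: [501.7, -20.1, 180.4]
tcp_rot: [3.141, 0.001, 2.968]
ft_force: [0.8, -0.9, 0.2]
opening: 0.727
```

Request:
carry_out(
  moves=[
    {"dx": -0.002,"dy": -0.04,"dz": 0,"twist": 8.5},
    {"dx": -0.004,"dy": -0.08,"dz": 0,"twist": 17},
    {"dx": -0.006,"dy": -0.12,"dz": 0,"twist": 25.5},
    {"dx": -0.01,"dy": -0.16,"dz": 0,"twist": 34},
    {"dx": -0.01,"dy": -0.16,"dz": 0,"twist": 42},
  ],
)

```text
t: 14.2
eef_pos: [483.9, -181.8, 180.2]
tcp_rot: [3.141, 0.001, 2.225]
ft_force: [-0.0, 1.0, 0.1]
opening: 0.73
```

Request:
carry_out(
  moves=[
    {"dx": 0,"dy": 0,"dz": 0,"twist": 8.5},
    {"dx": 0,"dy": 0,"dz": 0,"twist": 17},
    {"dx": 0,"dy": 0,"dz": 0,"twist": 25.5},
    {"dx": 0,"dy": 0,"dz": 0,"twist": 34},
    {"dx": 0,"dy": 0,"dz": 0,"twist": 42},
  ],
)

```text
t: 14.7
eef_pos: [484.1, -177.9, 180.3]
tcp_rot: [3.141, 0.0, 1.495]
ft_force: [-0.6, -0.3, -0.7]
opening: 0.739
```

Request:
carry_out(
  moves=[
    {"dx": 0,"dy": 0,"dz": 0,"twist": 8.5},
    {"dx": 0,"dy": 0,"dz": 0,"twist": 17},
    {"dx": 0,"dy": 0,"dz": 0,"twist": 25.5},
    {"dx": 0,"dy": 0,"dz": 0,"twist": 34},
    {"dx": 0,"dy": 0,"dz": 0,"twist": 42},
  ],
)

```text
t: 15.2
eef_pos: [484.1, -177.8, 180.3]
tcp_rot: [3.141, -0.0, 0.762]
ft_force: [0.4, -0.4, 0.7]
opening: 0.735
```

```bash
python3 - <<'E'
from h import *
go(487,-178.5,130,8.3)
E
```

```text
shift m [0.0016 0.0025 0.0503] twist 35.37 yaw now 43.67 pos [ 484.1 -177.8  180.3] j6 0.33
```

Request:
carry_out(
  moves=[
    {"dx": 0.0015,"dy": 0.0025,"dz": 0.01,"twist": 8.5},
    {"dx": 0.0015,"dy": 0.0025,"dz": 0.02,"twist": 17},
    {"dx": 0.0015,"dy": 0.0025,"dz": 0.03,"twist": 25.5},
    {"dx": 0.0015,"dy": 0.0025,"dz": 0.04,"twist": 34},
    {"dx": 0.0015,"dy": 0.0025,"dz": 0.05,"twist": 35.4},
  ],
)

```text
t: 15.7
eef_pos: [487.0, -178.7, 129.7]
tcp_rot: [3.141, -0.001, 0.147]
ft_force: [0.1, -0.0, -1.1]
opening: 0.738
```

Request:
carry_out(
  moves=[
    {"dx": 0,"dy": 0,"dz": 0,"twist": 0},
    {"dx": 0,"dy": 0,"dz": 0,"twist": 0},
    {"dx": 0,"dy": 0,"dz": 0,"twist": 0},
    {"dx": 0,"dy": 0,"dz": 0,"twist": 0},
  ],
)

```text
t: 16.1
eef_pos: [487.2, -178.7, 130.1]
tcp_rot: [3.141, -0.001, 0.152]
ft_force: [-0.1, 0.3, 0.2]
opening: 0.738
```

```bash
python3 - <<'E'
from h import *
p,d=shot('wrist');W=load('wrist')
s=state();print(s['eef_pos'],s['tcp_rot'])
m=cv2.inRange(cv2.cvtColor(p,cv2.COLOR_RGB2HSV),(0,150,60),(8,255,255)); m[225:]=0
v,u=np.nonzero(m);ok=W['d'][v,u]>0
X=np.array([w(W,a,b,dep=W['d'][b,a]) for a,b in zip(u[ok],v[ok])]); X=X[X[:,2]>22]
print(len(X),'z',np.percentile(X[:,2],[5,50,95]).round(1))
r=cv2.minAreaRect(X[:,:2].astype(np.float32));print(r)
e=cv2.fitLine(X[:,:2].astype(np.float32),cv2.DIST_L2,0,.01,.01).ravel();yaw=np.degrees(np.arctan2(e[1],e[0]));print('yaw',yaw,'max x',X[X[:,0].argmax()],'y at x=487',e[3]+(487-e[2])*e[1]/e[0])
save('ch1',p,s=1.2)
go(487,e[3]+(487-e[2])*e[1]/e[0],4,yaw%180)
E
```

```text
[ 487.11920459 -178.69604057  130.0266032 ] [ 3.14131243e+00 -5.49107182e-04  1.51368450e-01]
3230 z [24.4 25.9 27.1]
((512.4720458984375, -173.0044403076172), (102.3895492553711, 26.65473175048828), 8.58079719543457)
yaw 8.405453 max x [ 564.90485191 -177.36856833   22.82832084] y at x=487 -176.73276
shift m [ 1.00e-04 -2.00e-03  1.26e-01] twist 0.27 yaw now 8.67 pos [ 487.1 -178.7  130. ] j6 0.94
```

View pics/ch1.png

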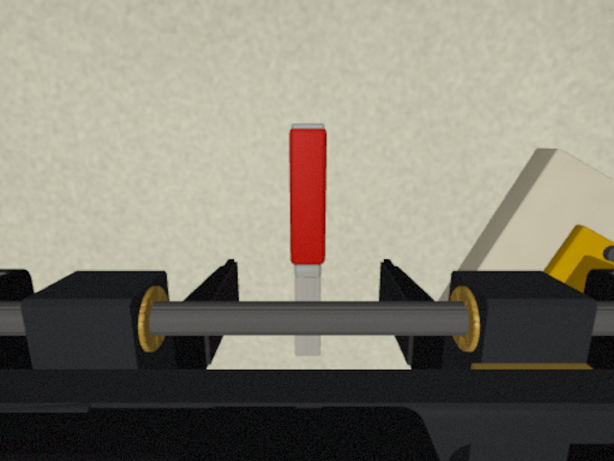

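The chisel is centred between the fingers (308 against 309), its handle top measures z=26, and its yaw is 8.4°. Descend and grip.

Request:
carry_out(
  moves=[
    {"dx": 0,"dy": -0.001,"dz": 0.045,"twist": 0.2},
    {"dx": 0,"dy": -0.001,"dz": 0.085,"twist": 0.2},
    {"dx": 0,"dy": -0.001,"dz": 0.11,"twist": 0.2},
    {"dx": 0,"dy": -0.001,"dz": 0.121,"twist": 0.2},
    {"dx": 0,"dy": -0.001,"dz": 0.1255,"twist": 0.2},
  ],
)

```text
t: 16.65
eef_pos: [486.8, -177.6, 3.6]
tcp_rot: [-3.141, 0.001, 0.147]
ft_force: [0.1, -0.3, 0.7]
opening: 0.739
```

Request:
carry_out(
  moves=[
    {"dx": 0,"dy": 0,"dz": 0,"twist": 0},
    {"dx": 0,"dy": 0,"dz": 0,"twist": 0},
    {"dx": 0,"dy": 0,"dz": 0,"twist": 0},
    {"dx": 0,"dy": 0,"dz": 0,"twist": 0},
    {"dx": 0,"dy": 0,"dz": 0,"twist": 0},
  ],
  grip=0,
)

```text
t: 17.15
eef_pos: [487.0, -177.7, 4.6]
tcp_rot: [3.141, -0.001, 0.147]
ft_force: [0.8, 0.6, 0.1]
opening: 0.373
```

Request:
carry_out(
  moves=[
    {"dx": 0,"dy": 0,"dz": 0,"twist": 0},
    {"dx": 0,"dy": 0,"dz": 0,"twist": 0},
    {"dx": 0,"dy": 0,"dz": 0,"twist": 0},
    {"dx": 0,"dy": 0,"dz": 0,"twist": 0},
    {"dx": 0,"dy": 0,"dz": 0,"twist": 0},
  ],
)

```text
t: 17.65
eef_pos: [486.9, -177.7, 4.4]
tcp_rot: [3.141, -0.0, 0.147]
ft_force: [-0.6, 0.5, 5.5]
opening: 0.291
```

Request:
carry_out(
  moves=[
    {"dx": 0,"dy": 0,"dz": -0.01,"twist": 0},
    {"dx": 0,"dy": 0,"dz": -0.04,"twist": 0},
    {"dx": 0,"dy": 0,"dz": -0.08,"twist": 0},
    {"dx": 0,"dy": 0,"dz": -0.13,"twist": 0},
    {"dx": 0,"dy": 0,"dz": -0.18,"twist": 0},
  ],
)

```text
t: 18.15
eef_pos: [486.2, -177.3, 186.2]
tcp_rot: [-3.141, 0.001, 0.147]
ft_force: [1.2, -1.0, -2.1]
opening: 0.289
```

```bash
python3 - <<'E'
from h import *
s=state();print(s['ft_force'],s['moment'],s['opening'])
# lane left: ctr(547,234)+68 n ; chisel origin at lane centre, grip 20 behind origin
y=np.radians(-10.2);e=np.array([np.cos(y),np.sin(y)]);n=np.array([-e[1],e[0]])
L=np.array([547,234])+68*n;g=L-21*e;print(L,g)
go(*g,190,169.8)
E
```

```text
[ 1.17961332 -1.00152516 -2.05369827] [-0.10695546  0.17425842  0.01167363] 0.28891294376899174
[559.04176234 300.92530134] [538.37365457 304.64408089]
shift m [ 0.1222 -0.4691 -0.0036] twist -161.38 yaw now 8.42 pos [ 486.2 -177.3  186.2] j6 0.95
```

Request:
carry_out(
  moves=[
    {"dx": 0.01,"dy": -0.04,"dz": 0,"twist": -8},
    {"dx": 0.02,"dy": -0.08,"dz": 0,"twist": -16},
    {"dx": 0.03,"dy": -0.12,"dz": 0,"twist": -24},
    {"dx": 0.04,"dy": -0.16,"dz": 0,"twist": -32},
    {"dx": 0.05,"dy": -0.2,"dz": 0,"twist": -40},
  ],
)

```text
t: 18.65
eef_pos: [506.6, 29.1, 184.6]
tcp_rot: [-3.141, -0.0, 0.851]
ft_force: [0.5, -0.5, -2.4]
opening: 0.292
```

Request:
carry_out(
  moves=[
    {"dx": 0,"dy": 0,"dz": 0,"twist": -8},
    {"dx": 0,"dy": 0,"dz": 0,"twist": -16},
    {"dx": 0,"dy": 0,"dz": 0,"twist": -24},
    {"dx": 0,"dy": 0,"dz": 0,"twist": -32},
    {"dx": 0,"dy": 0,"dz": 0,"twist": -40},
  ],
)

```text
t: 19.15
eef_pos: [506.6, 27.6, 184.4]
tcp_rot: [-3.141, -0.0, 1.549]
ft_force: [0.2, 0.3, -1.5]
opening: 0.289
```

Request:
carry_out(
  moves=[
    {"dx": 0,"dy": 0,"dz": 0,"twist": -8},
    {"dx": 0,"dy": 0,"dz": 0,"twist": -16},
    {"dx": 0,"dy": 0,"dz": 0,"twist": -24},
    {"dx": 0,"dy": 0,"dz": 0,"twist": -32},
    {"dx": 0,"dy": 0,"dz": 0,"twist": -40},
  ],
)

```text
t: 19.65
eef_pos: [506.7, 27.5, 184.5]
tcp_rot: [-3.141, -0.0, 2.247]
ft_force: [-0.1, -0.7, -2.0]
opening: 0.292
```

Request:
carry_out(
  moves=[
    {"dx": 0,"dy": 0,"dz": 0,"twist": -8},
    {"dx": 0,"dy": 0,"dz": 0,"twist": -16},
    {"dx": 0,"dy": 0,"dz": 0,"twist": -24},
    {"dx": 0,"dy": 0,"dz": 0,"twist": -32},
    {"dx": 0,"dy": 0,"dz": 0,"twist": -41.4},
  ],
)

```text
t: 20.15
eef_pos: [506.6, 27.6, 184.5]
tcp_rot: [3.142, -0.0, 2.956]
ft_force: [-0.2, 0.0, -1.9]
opening: 0.292
```

```bash
python3 - <<'E'
from h import *
go(538.4,304.6,190,169.8)
E
```

```text
shift m [ 0.02    0.2781 -0.0055] twist -0.45 yaw now 169.35 pos [506.6  27.6 184.5] j6 -1.46
```

Request:
carry_out(
  moves=[
    {"dx": 0.004,"dy": 0.045,"dz": 0,"twist": 0},
    {"dx": 0.008,"dy": 0.09,"dz": 0,"twist": 0},
    {"dx": 0.012,"dy": 0.135,"dz": 0,"twist": 0},
    {"dx": 0.015,"dy": 0.18,"dz": 0,"twist": 0},
    {"dx": 0.018,"dy": 0.225,"dz": 0,"twist": 0},
  ],
)

```text
t: 20.65
eef_pos: [531.8, 253.6, 184.6]
tcp_rot: [-3.142, -0.0, 2.95]
ft_force: [0.3, -0.5, -2.1]
opening: 0.291
```

Request:
carry_out(
  moves=[
    {"dx": 0.001,"dy": 0.03,"dz": 0,"twist": -0.2},
    {"dx": 0.002,"dy": 0.05,"dz": 0.02,"twist": -0.2},
    {"dx": 0.002,"dy": 0.053,"dz": 0.06,"twist": -0.2},
    {"dx": 0.002,"dy": 0.053,"dz": 0.1,"twist": -0.2},
    {"dx": 0.002,"dy": 0.053,"dz": 0.1,"twist": -0.2},
  ],
)

```text
t: 21.15
eef_pos: [537.7, 303.3, 79.9]
tcp_rot: [-3.137, -0.007, 2.954]
ft_force: [-0.3, -0.3, -2.1]
opening: 0.293
```

Request:
carry_out(
  moves=[
    {"dx": 0,"dy": 0,"dz": 0,"twist": 0},
    {"dx": 0,"dy": 0,"dz": 0,"twist": 0},
    {"dx": 0,"dy": 0,"dz": 0,"twist": 0},
  ],
)

```text
t: 21.45
eef_pos: [541.2, 304.4, 86.4]
tcp_rot: [3.14, 0.003, 2.953]
ft_force: [0.0, 0.4, -2.2]
opening: 0.289
```

```bash
python3 - <<'E'
from h import *
go(538.4,304.6,8.5,169.8)
p,d=shot('wrist');W=load('wrist')
hsv=cv2.cvtColor(p,cv2.COLOR_RGB2HSV)
for nm,lo,hi in(('red',(0,150,60),(5,255,255)),('orange',(8,180,100),(20,255,255))):
    m=cv2.inRange(hsv,lo,hi); m[225:]=0;v,u=np.nonzero(m);ok=W['d'][v,u]>0
    X=np.array([w(W,a,b,dep=W['d'][b,a]) for a,b in zip(u[ok],v[ok])])
    X=X[X[:,2]>np.median(X[:,2])-3]
    e=cv2.fitLine(X[:,:2].astype(np.float32),cv2.DIST_L2,0,.01,.01).ravel()
    i=X[:,0].argsort();print(nm,len(X),'yaw',np.degrees(np.arctan(e[1]/e[0])),'pt',e[2:],'ends x,z',X[i[:20]].mean(0).round(1),X[i[-20:]].mean(0).round(1))
E
```

```text
shift m [ 0.003  -0.0005  0.0779] twist -0.6 yaw now 169.2 pos [541.2 304.4  86.4] j6 -0.98
red 6959 yaw -10.777747 pt [495.07336 314.1243 ] ends x,z [463.7 310.2 106.2] [529.7 319.2 106.9]
orange 4219 yaw -9.927067 pt [497.3867  253.31004] ends x,z [453.4 245.8  30.4] [545.3 254.8  29. ]
```

The chisel is level, on the lane's axis within 2 mm, and parallel to the rasp within 1° (corrected by twist). Lower it.

Request:
carry_out(
  moves=[
    {"dx": 0.002,"dy": 0,"dz": 0.03,"twist": -0.7},
    {"dx": 0.002,"dy": 0,"dz": 0.05,"twist": -0.7},
    {"dx": 0.002,"dy": 0,"dz": 0.064,"twist": -0.7},
    {"dx": 0.002,"dy": 0,"dz": 0.072,"twist": -0.7},
    {"dx": 0.002,"dy": 0,"dz": 0.076,"twist": -0.7},
  ],
)

```text
t: 22.0
eef_pos: [538.7, 304.6, 8.2]
tcp_rot: [3.141, 0.0, 2.965]
ft_force: [-7.8, -6.4, 37.9]
opening: 0.288
```

Request:
carry_out(
  moves=[
    {"dx": 0,"dy": 0,"dz": 0.0005,"twist": 0},
    {"dx": 0,"dy": 0,"dz": 0.001,"twist": 0},
    {"dx": 0,"dy": 0,"dz": 0.001,"twist": 0},
  ],
)

```text
t: 22.3
eef_pos: [538.9, 304.8, 8.3]
tcp_rot: [3.141, 0.001, 2.966]
ft_force: [-1.1, -0.9, 5.5]
opening: 0.291
```

Request:
carry_out(
  moves=[
    {"dx": 0,"dy": 0,"dz": 0,"twist": 0},
    {"dx": 0,"dy": 0,"dz": 0,"twist": 0},
    {"dx": 0,"dy": 0,"dz": 0,"twist": 0},
    {"dx": 0,"dy": 0,"dz": 0,"twist": 0},
  ],
  grip=0.044,
)

```text
t: 22.7
eef_pos: [538.5, 304.6, 7.2]
tcp_rot: [3.141, 0.0, 2.966]
ft_force: [0.4, -0.7, 1.1]
opening: 0.457
```

Request:
carry_out(
  moves=[
    {"dx": 0,"dy": 0,"dz": -0.01,"twist": 0},
    {"dx": 0,"dy": 0,"dz": -0.03,"twist": 0},
    {"dx": 0,"dy": 0,"dz": -0.07,"twist": 0},
    {"dx": 0,"dy": 0,"dz": -0.12,"twist": 0},
    {"dx": 0,"dy": 0,"dz": -0.17,"twist": 0},
  ],
)

```text
t: 23.2
eef_pos: [538.0, 304.4, 179.5]
tcp_rot: [-3.141, -0.0, 2.966]
ft_force: [0.3, -0.1, -0.2]
opening: 0.46
```

Request:
carry_out(
  moves=[
    {"dx": 0,"dy": 0.04,"dz": -0.02,"twist": 0},
    {"dx": 0.02,"dy": 0.08,"dz": -0.04,"twist": 0},
    {"dx": 0.05,"dy": 0.11,"dz": -0.05,"twist": 0},
    {"dx": 0.09,"dy": 0.14,"dz": -0.05,"twist": 0},
    {"dx": 0.13,"dy": 0.17,"dz": -0.05,"twist": 0},
  ],
)

```text
t: 23.7
eef_pos: [438.9, 495.9, 228.3]
tcp_rot: [3.141, 0.001, 2.965]
ft_force: [0.6, 0.1, -0.3]
opening: 0.464
```

Request:
carry_out(
  moves=[
    {"dx": 0.04,"dy": 0.03,"dz": 0,"twist": 0},
    {"dx": 0.08,"dy": 0.06,"dz": 0,"twist": 0},
    {"dx": 0.12,"dy": 0.09,"dz": 0,"twist": 0},
    {"dx": 0.16,"dy": 0.12,"dz": 0,"twist": 0},
    {"dx": 0.18,"dy": 0.14,"dz": 0,"twist": 0},
  ],
)

```text
t: 24.2
eef_pos: [284.1, 666.1, 228.0]
tcp_rot: [3.141, -0.0, 2.968]
ft_force: [-0.3, -0.2, -0.1]
opening: 0.462
```

```bash
python3 - <<'E'
from h import *
s=state();print(s['eef_pos'],s['ft_force'],s['opening'])
q,_=shot('scene');t,_=shot('top');c=load('scene')
a=cv2.resize(t[140:245,115:220],(400,400),interpolation=cv2.INTER_CUBIC)
b=cv2.resize(q[105:305,130:380],(400,320),interpolation=cv2.INTER_CUBIC);b=cv2.copyMakeBorder(b,0,80,0,0,cv2.BORDER_CONSTANT)
save('fin',np.hstack([a,b]))
T=load('top');print('punch z',w(T,365,214).round(1))
E
```

```text
[284.11179471 666.10215399 228.03389242] [-0.29685781 -0.1872717  -0.1152938 ] 0.4622903667415337
punch z [ 483.  -394.4  110.9]
```

No views are left, so I make the final check numerically in the tray's frame from the top camera.

```bash
python3 - <<'E'
from h import *
T=load('top');p,d=T['p'],T['d']
vv,uu=np.mgrid[138:248,112:222];X=np.array([w(T,u,v,dep=d[v,u]) for u,v in zip(uu.ravel(),vv.ravel())])
y=np.radians(-10.2);e=np.array([np.cos(y),np.sin(y)]);n=np.array([-e[1],e[0]])
q=X[:,:2]-[546.5,233.7];a,b,z=q@e,q@n,X[:,2]
for nm,lo,hi in(('right lane',-105,-32),('middle',-30,30),('left lane',32,105)):
    k=(b>lo)&(b<hi)&(z>15.5)&(abs(a)<135)
    P=np.c_[a[k],b[k]].astype(np.float32);f=cv2.fitLine(P,cv2.DIST_L2,0,.01,.01).ravel()
    print(nm,k.sum(),'a',P[:,0].min(),P[:,0].max(),'b',P[:,1].min(),P[:,1].max(),'rel yaw',np.degrees(np.arctan(f[1]/f[0])).round(1))
    for s in range(-110,111,20):
        j=k&(abs(a-s)<10)
        if j.sum():print('   a',s,'top z',np.median(z[j]).round(1),'width',np.ptp(b[j]).round(0),'mid',b[j].mean().round(0),'rgb',np.median(p[138:248,112:222].reshape(-1,3)[j],0))
E
```

```text
right lane 680 a -122.323166 125.06249 b -104.97655 -35.68691 rel yaw -0.2
   a -110 top z 16.6 width 69.0 mid -81.0 rgb [32. 66. 48.]
   a -90 top z 39.8 width 50.0 mid -71.0 rgb [40. 28. 17.]
   a -70 top z 38.8 width 25.0 mid -69.0 rgb [100.   70.5  44. ]
   a -50 top z 38.0 width 48.0 mid -70.0 rgb [99.5 71.  43. ]
   a -30 top z 38.4 width 24.0 mid -69.0 rgb [103.  72.  44.]
   a -10 top z 40.7 width 46.0 mid -69.0 rgb [75. 58. 35.]
   a 10 top z 52.8 width 51.0 mid -71.0 rgb [79. 50. 22.]
   a 30 top z 53.3 width 62.0 mid -71.0 rgb [79. 49. 22.]
   a 50 top z 52.9 width 51.0 mid -70.0 rgb [80. 50. 22.]
   a 70 top z 52.1 width 60.0 mid -71.0 rgb [79. 51. 22.]
middle 514 a -122.82367 124.4582 b -27.905272 28.691362 rel yaw 0.5
   a -110 top z 16.0 width 54.0 mid -7.0 rgb [31.5 62.5 46. ]
   a -90 top z 27.9 width 26.0 mid 6.0 rgb [133.  66.   8.]
   a -70 top z 28.0 width 30.0 mid 5.0 rgb [142.  65.   4.]
   a -50 top z 27.9 width 27.0 mid 6.0 rgb [142.  66.   5.]
   a -30 top z 27.5 width 28.0 mid 6.0 rgb [142.   65.5   2.5]
   a -10 top z 27.9 width 49.0 mid 5.0 rgb [143.  66.
[... 344 characters left out ...]
.61293 rel yaw 0.1
   a -110 top z 23.8 width 19.0 mid 66.0 rgb [60.  66.  54.5]
   a -90 top z 27.4 width 28.0 mid 65.0 rgb [111.   20.5  15.5]
   a -70 top z 28.0 width 29.0 mid 65.0 rgb [114.  18.  14.]
   a -50 top z 29.1 width 26.0 mid 65.0 rgb [114.5  19.   15. ]
   a -30 top z 27.3 width 28.0 mid 65.0 rgb [115.   19.   13.5]
   a -10 top z 28.5 width 28.0 mid 65.0 rgb [115.5  19.5  16. ]
   a 10 top z 26.5 width 24.0 mid 65.0 rgb [91. 72. 69.]
   a 30 top z 19.2 width 21.0 mid 66.0 rgb [ 95.  99. 102.]
   a 50 top z 18.7 width 22.0 mid 65.0 rgb [ 95.  100.5 103. ]
   a 70 top z 19.5 width 23.0 mid 66.0 rgb [ 96. 100. 105.]
   a 90 top z 18.9 width 21.0 mid 67.0 rgb [ 96.5 102.  105. ]
```

Both tools lie flat and straight in their lanes with their handles at the rasp's end. Handing in.

```bash
python3 -c "
from cell import *
print(job_done())"
```

```text
the job is handed in; nothing more can be done
None
```

The job is done and handed in. I pressed the punch to its stop with the mallet's head, then laid the mallet in the right lane and the chisel in the left. The run took about 24 s of the 61 s allowed.

- **Punch:** at the bottom, pressing further no longer lowered the head's rear end; its nose tipped up instead. The force was about 18 N, against 7 N for the spring at the stop. The punch is back up at 111 mm, against 110 mm at rest.
- **Tray, from the top camera's depth:**

| | Mallet | Chisel |
|---|---|---|
| Top height | 53 mm | 28 mm |
| Angle to the lane | 0.2° | 0.1° |
| Off the lane centre | about 2 mm | about 2–3 mm |

  Both are inside their lanes, with their handles at the rasp's handle end. The rasp lies flat in its own lane, but I did not compare its position with the first picture.

**What went less well:**
- The mallet drooped about 12° in the grip each time I lifted it. It levelled again on the punch and on the tray floor.
- Setting the chisel down gave a brief wrist reading of 38 N. That was the held tool against the tray floor, not the gripper's body.
- One wrist view taken before the arm had settled put the tray 6–7 mm off in y. A second one, after settling, agreed with the top camera to about 1 mm.
- My 13th picture was refused by the viewer, so the final check was made from numbers, not by eye.

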